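# Line up microscope objectives by length

### The arm

A 7-joint arm with a two-finger parallel gripper is mounted at the origin on the work surface. World frame = base frame: x ahead of the robot, y to its left, z up, the work surface at z = 0. Lengths are in m, angles in rad, forces in N, time in s.
With the tool pointing down it reaches from about 0.425 to 0.925 m from the base axis. Payload 6.8 kg.
Tool frame: the origin (TCP) lies midway between the tips of the shut fingers; the grasp point (between the pads) lies 19 mm behind it; x points along the fingers, z is the direction in which the jaws open and shut, and the axes are right-handed (so a half turn about x gives the same grasp; the last joint's range is limited). The gripper opens to 88 mm and grips with 3 to 60 N. Pads are 20 mm wide; open, the fingers measure 115 mm over their backs; the gripper's body (75 mm by 178 mm) begins 61 mm behind the grasp point.
Start: joints at [-1.271, 0.477, 0.022, 1.555, -0.011, 1.109, -0.083], TCP at [0.268, 0.62, 0.223] pointing down, gripper open.
Joint ranges: [-2.96, 2.96], [-0.34, 2.1], [-1.41, 1.46], [0.24, 2.44], [-1.37, 4.51], [0.17, 1.92], [-2.96, 2.96]. Speed limits (rad/s): [2.39, 2.39, 3.14, 3.14, 3.14, 3.14, 3.14].

### API

Orientations are given as a unit quaternion [x, y, z, w].
In Python, from bench import ctrl gives the robot as it stands.
- The arm moves only by the shell command python3 -m creep 'ROWS' [FORCE]. ROWS is JSON, a list of rows, each a list of 3 entries, a list of its own where there are three numbers: the shift along the world's x, y, z in mm, then the turn, a rotation vector about the world's x, y, z in degrees, then the finger opening in mm, from 0 to 87.8. A call has 1 to 12 rows; each row shifts and turns the pose as measured when the row begins; what a row does not reach is not made up. A row lasts 1/8 s, in which the tool goes at most 62.5 mm and 10.7 degrees, less where a joint would pass 70% of its speed; a pose out of reach is approached as far as the arm can. A call with a gripper value outside its range is refused whole. The fingers move at their own pace and stop on an object; FORCE is the grip in N (left out, the last holds). Time passes only in rows, so rows that do not move let the fingers close. It gives the time, the measured TCP pose, the force and the opening at its end, in the units of the state.
- ctrl.get_obs(): the state, without advancing time (a new reading comes with each control period).
- ctrl.camera(name): name is "scene" or "side" or "wrist"; returns the picture (480x640x3 uint8, blue, green, red); there is no depth.
- ctrl.calibration(name): a dict with "fx", "fy", "cx", "cy" (pixels), "camera_from_world" (4x4, takes a point from world to camera coordinates). Camera axes: x right, y up, looking along -z (the intrinsics and any distortion apply to the point x, -y, -z); pixel columns grow to the right and rows downward; lengths in m; the calibration is good to about 2 mm. A picture is of the moment at which its call begins: read the wrist's pose just before it. calibration takes no time and is no camera call; for the wrist camera it gives the pose at the moment of the call.
- ctrl.sign_off(): hands the job in, once; it reports no verdict.
The state is a dict: "time": time; "q": joint angles; "qd": joint speeds; "joint_torque": joint torques, N m; "eef_pos": TCP position; "tool_rot": TCP orientation; "wrist_force": force on the tool from outside, world axes, zero at the start; "ft_torque": the same for the moment, N m; "finger_gap": finger opening in m.
Only numpy, scipy, OpenCV 4.12 (cv2) and the standard library are available. Lean on these libraries where they do the work, as an engineer would, in place of code of your own. Each camera call takes 0.05 s, during which the arm holds its last target.

### The job

Line up the four loose microscope objectives on the aluminium strip in order of length, ready for fitting: one standing upright wholly on each round rubber mat, the shortest on the mat next to the upright pin and the longest at the other end. They are delicate optics, so keep them upright all the way, set them down rather than drop them, and let go of them.

Things in the scene. Friction and masses are not known exactly. Their poses are not given: they have to be found in the camera images.
- objective_a_mid (a point): The shortest of four loose microscope objectives: a bright steel barrel standing upright on its flat foot, round, 26 mm in diameter up to 26 mm above the foot, then tapering to a narrower nose on top; 36 mm tall in all. The point is on its axis, half-way up (18 mm above the foot); z points up along the axis to the nose. It starts standing on the bench (z = 0).
- objective_b_mid (a point): The second shortest of four loose microscope objectives: a bright steel barrel standing upright on its flat foot, round, 26 mm in diameter up to 30 mm above the foot, then tapering to a narrower nose on top; 48 mm tall in all. The point is on its axis, half-way up (24 mm above the foot); z points up along the axis to the nose. It starts standing on the bench (z = 0).
- objective_c_mid (a point): The second longest of four loose microscope objectives: a bright steel barrel standing upright on its flat foot, round, 26 mm in diameter up to 42 mm above the foot, then tapering to a narrower nose on top; 60 mm tall in all. The point is on its axis, half-way up (30 mm above the foot); z points up along the axis to the nose. It starts standing on the bench (z = 0).
- objective_d_mid (a point): The longest of four loose microscope objectives: a bright steel barrel standing upright on its flat foot, round, 26 mm in diameter up to 54 mm above the foot, then tapering to a narrower nose on top; 72 mm tall in all. The point is on its axis, half-way up (36 mm above the foot); z points up along the axis to the nose. It starts standing on the bench (z = 0).
- mat_1_top (a point): One of four alike round black rubber mats (50 mm across) fixed in a straight row, 75 mm apart, along a flat aluminium strip (430 by 74 mm, 8 mm thick) on the bench. The row runs in the order mat_1, mat_2, mat_3, mat_4 towards the strip's own +y. The point is the centre of the mat's upper face, 10 mm above the bench; its y axis runs along the row.
- mat_2_top (a point): One of four alike round black rubber mats (50 mm across) fixed in a straight row, 75 mm apart, along a flat aluminium strip (430 by 74 mm, 8 mm thick) on the bench. The row runs in the order mat_1, mat_2, mat_3, mat_4 towards the strip's own +y. The point is the centre of the mat's upper face, 10 mm above the bench; its y axis runs along the row.
- mat_3_top (a point): One of four alike round black rubber mats (50 mm across) fixed in a straight row, 75 mm apart, along a flat aluminium strip (430 by 74 mm, 8 mm thick) on the bench. The row runs in the order mat_1, mat_2, mat_3, mat_4 towards the strip's own +y. The point is the centre of the mat's upper face, 10 mm above the bench; its y axis runs along the row.
- mat_4_top (a point): One of four alike round black rubber mats (50 mm across) fixed in a straight row, 75 mm apart, along a flat aluminium strip (430 by 74 mm, 8 mm thick) on the bench. The row runs in the order mat_1, mat_2, mat_3, mat_4 towards the strip's own +y. The point is the centre of the mat's upper face, 10 mm above the bench; its y axis runs along the row.
- pin: Slim upright steel pin, round, 14 mm thick, standing 40 mm above the strip, fixed at one end of the strip, 72.5 mm beyond the centre of the end mat next to it. It may be at either end. The origin is the centre of its foot on the strip's upper face.
- end_plate: Flat dark steel plate, 34 mm across the strip, 26 mm along it and only 3 mm high, fixed at the strip's other end, opposite the pin, 72.5 mm beyond the end mat next to it. The origin is the centre of its underside on the strip's upper face.

How it is judged:
By the outcome, as a careful person would: the job done as asked, in the order asked, and still so for the second after the job is handed in, with the robot touching nothing.
It also fails if it takes over 99 s, if anything falls off the work surface, if the arm or the gripper's body presses on something with over 40 N, if the wrist force passes 120 N, or if a joint passes its speed limit or range.

## Working session

There is one attempt and no reset: what is moved stays moved. The work goes in short steps, Python scripts to look and compute and a shell command to move; the robot and the scene stay as the last step left them, time stands still between calls to the robot, and variables do not carry over. Pictures are saved under pics/ and viewed, and the job is handed in when it is done.

```bash
ls; mkdir -p pics; python3 - <<'E'
from bench import ctrl
import cv2
o=ctrl.get_obs()
print({k:o[k] for k in ("time","eef_pos","tool_rot","wrist_force","finger_gap")})
for n in ("scene","side","wrist"):
    c=ctrl.calibration(n); print(n,c)
    cv2.imwrite(f"pics/{n}0.png",ctrl.camera(n))
E
```

```text
pics
{'time': 0.0, 'eef_pos': array([0.26747169, 0.61909802, 0.22169634]), 'tool_rot': array([-0.3887828 ,  0.59138723,  0.38802017,  0.59038074]), 'wrist_force': array([-0.05917668, -0.189868  , -0.53304072]), 'finger_gap': 0.087718890896417}
scene {'fx': 557.4445462109193, 'fy': 557.4445462109193, 'cx': 324.08867352940376, 'cy': 244.81842785368696, 'camera_from_world': array([[ 3.80026912e-02,  9.99277453e-01,  6.06332488e-04,
        -3.89554849e-02],
       [-6.50905499e-01,  2.42936471e-02,  7.58769959e-01,
         3.23059786e-01],
       [ 7.58206982e-01, -2.92299656e-02,  6.51358413e-01,
        -1.35187134e+00],
       [ 0.00000000e+00,  0.00000000e+00,  0.00000000e+00,
         1.00000000e+00]])}
side {'fx': 530.2260078111667, 'fy': 530.2260078111667, 'cx': 320.9810960053838, 'cy': 237.29495034155252, 'camera_from_world': array([[-0.87889298, -0.47669496,  0.01757988,  0.50058026],
       [ 0.32041322, -0.56264849,  0.76207745, -0.23363297],
       [-0.35338719,  0.67541734,  0.64724718, -0.62788291],
       [ 0.        ,  0.        ,  0.        ,  1.        ]])}
wrist {'fx': 346.56718031005204, 'fy': 346.56718031005204, 'cx': 320.49980660722053, 'cy': 236.56307228307034, 'camera_from_world': array([[ 0.3960788 ,  0.9182138 , -0.00223769, -0.67374945],
       [-0.88256775,  0.38002787, -0.27686276,  0.03517988],
       [-0.25336882,  0.11163438,  0.96090687, -0.3910462 ],
       [ 0.        ,  0.        ,  0.        ,  1.        ]])}
```

View pics/scene0.png

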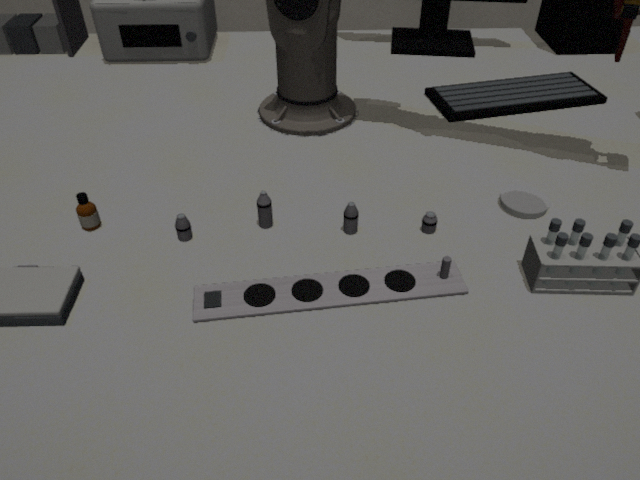

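View pics/side0.png

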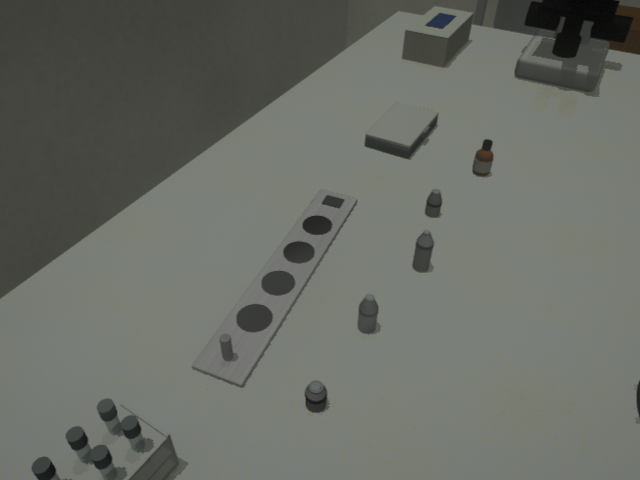

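View pics/wrist0.png

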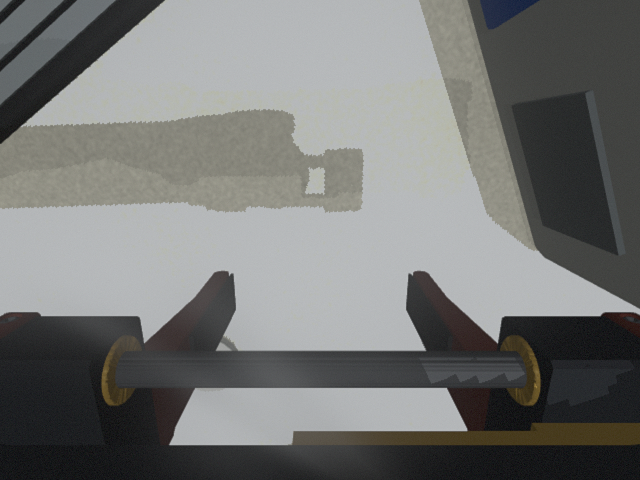

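The scene view shows four barrels at about (184,228), (265,210), (351,218) and (429,222). The strip runs from the end plate at (212,299) to the pin at (445,268), with mats at (260,295), (307,290), (354,286) and (400,281). I'll zoom in and measure.

```bash
python3 - <<'E'
import cv2,numpy as np
s=cv2.imread('pics/scene0.png');d=cv2.imread('pics/side0.png')
a=[cv2.resize(s[180:250,x-35:x+35],(400,400),interpolation=cv2.INTER_CUBIC) for x in(184,265)]
b=[cv2.resize(s[180:250,x-35:x+35],(400,400),interpolation=cv2.INTER_CUBIC) for x in(351,429)]
img=np.hstack(a+b); img=cv2.convertScaleAbs(cv2.resize(img,(800,200)),alpha=1.6)
c=[cv2.resize(d[y-35:y+35,x-35:x+35],(200,200),interpolation=cv2.INTER_CUBIC) for x,y in((434,203),(424,250),(368,314),(316,395))]
img=np.vstack([img,cv2.convertScaleAbs(np.hstack(c),alpha=1.6)])
cv2.imwrite('pics/zoom0.png',img)
E
```

```text
(no output)
```

View pics/zoom0.png

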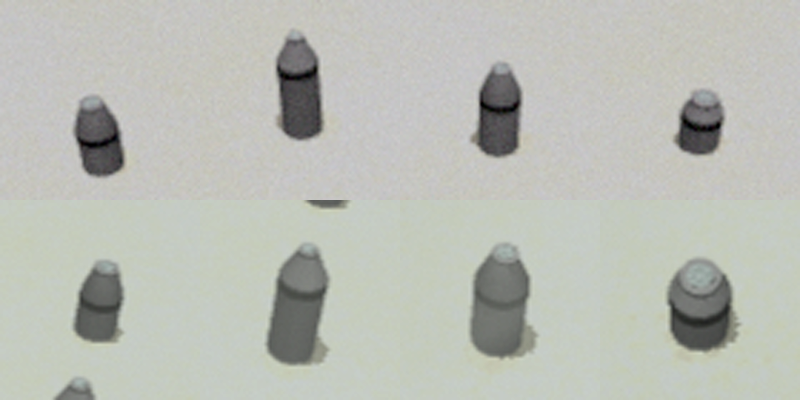

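```bash
cat > h.py <<'E'
import cv2,numpy as np
from bench import ctrl
def ray(c,u,v):
    M=c['camera_from_world'];R=M[:3,:3];o=-R.T@M[:3,3]
    d=R.T@np.array([(u-c['cx'])/c['fx'],-(v-c['cy'])/c['fy'],-1.]);return o,d
def onz(c,u,v,z):
    o,d=ray(c,u,v);return o+d*(z-o[2])/d[2]
def proj(c,p):
    q=c['camera_from_world'][:3,:3]@np.array(p)+c['camera_from_world'][:3,3]
    return np.array([c['cx']-c['fx']*q[0]/q[2],c['cy']+c['fy']*q[1]/q[2]])
def blob(img,x,y,w=28,thr=None,inv=True):
    g=cv2.cvtColor(img,cv2.COLOR_BGR2GRAY);x0,y0=max(x-w,0),max(y-w,0)
    cr=cv2.GaussianBlur(g[y0:y+w,x0:x+w],(3,3),0)
    t=np.median(cr)*0.78 if thr is None else thr
    m=(cr<t).astype(np.uint8)
    n,l,st,ce=cv2.connectedComponentsWithStats(m)
    # component nearest the centre
    k=min((i for i in range(1,n) if st[i,4]>60),key=lambda i:np.hypot(*(ce[i]-[x-x0,y-y0])))
    mm=(l==k).astype(np.uint8)
    return ce[k]+[x0,y0],st[k]+np.array([x0,y0,0,0,0]),mm
E
cat > meas0.py <<'E'
from h import *
S=cv2.imread('pics/scene0.png');D=cv2.imread('pics/side0.png')
cs=ctrl.calibration('scene');cd=ctrl.calibration('side')
P={'b':((184,228),(434,203)),'d':((265,210),(424,250)),'c':((351,218),(368,314)),'a':((429,222),(316,395))}
H=dict(a=36,b=48,c=60,d=72)
for k,(s,d) in P.items():
    r=[]
    for img,c,p in((S,cs,s),(D,cd,d)):
        ce,st,mm=blob(img,*p)
        o,dr=ray(c,*ce); r.append((o,dr,ce,st))
    (o1,d1,c1,s1),(o2,d2,c2,s2)=r
    A=np.array([d1[:2],-d2[:2]]).T; t=np.linalg.solve(A,(o2-o1)[:2])
    xy=o1[:2]+t[0]*d1[:2]
    print(k,'xy',np.round(xy*1e3,1),'z',np.round([1e3*(o1+t[0]*d1)[2],1e3*(o2+t[1]*d2)[2]],1),'cent',c1.round(1),c2.round(1),'bbox',s1,s2)
    for (o,dr,ce,st),c in((r[0],cs),(r[1],cd)):
        f=onz(c,ce[0],st[1]+st[3]-.5,0)
        print('   pred foot/top px',proj(c,[*xy,0]).round(1),proj(c,[*xy,H[k]/1e3]).round(1),'bbox top/bot',st[1],st[1]+st[3])
def mats(img,c,L,z=.010):
    out=[]
    for p in L:
        g=cv2.GaussianBlur(cv2.cvtColor(img,cv2.COLOR_BGR2GRAY),(3,3),0)
        w=24;x,y=p;cr=g[y-w:y+w,x-w:x+w]
        m=(cr<(int(cr[w,w])+np.percentile(cr,85))/2).astype(np.uint8)
        n,l,st,ce=cv2.connectedComponentsWithStats(m)
        k=l[w,w];cc=cv2.findContours((l==k).astype(np.uint8),0,1)[0][0]
        e=cv2.fitEllipse(cc);u=np.array(e[0])+[x-w,y-w]
        out.append(onz(c,*u,z)*1e3)
    return np.array(out)
m1=mats(S,cs,[(400,281),(354,286),(307,290),(260,295)]);m2=mats(D,cd,[(254,318),(278,283),(299,252),(317,225)])
print('mats scene\n',m1.round(1),'\nside\n',m2.round(1))
for m in(m1,m2):print(np.linalg.norm(np.diff(m,axis=0),axis=1))
p1=proj(cs,[0,0,0])
E
python3 meas0.py
```

```text
b xy [ 467.4 -226.2] z [19.6 18.2] cent [183.2 228.7] [433.4 204.8] bbox [175 215  18  27 372] [425 191  17  27 376]
   pred foot/top px [185.  237.3] [180.5 215.9] bbox top/bot 215 242
   pred foot/top px [431.8 213. ] [436. 191.] bbox top/bot 191 218
d xy [436.5 -84.9] z [31.  28.4] cent [264.2 211.1] [423. 253.] bbox [256 193  17  36 499] [412 232  22  41 672]
   pred foot/top px [265.4 224.6] [262.6 192.3] bbox top/bot 193 229
   pred foot/top px [420.4 266.4] [427.1 231.4] bbox top/bot 232 273
c xy [459.5  67.7] z [25.1 20.5] cent [350.1 219.6] [367.9 316.3] bbox [341 204  18  31 429] [358 297  22  37 652]
   pred foot/top px [349.7 230.6] [350.8 203.8] bbox top/bot 204 235
   pred foot/top px [366.8 326. ] [370.2 296.5] bbox top/bot 297 334
a xy [463.5 208.4] z [14.6  7.2] cent [428.6 223.8] [316.1 398.9] bbox [420 213  18  22 290] [305 382  24  31 552]
   pred foot/top px [427.6 230.2] [430.1 214.3] bbox top/bot 213 235
   pred foot/top px [316.  402.2] [316.4 385.1] bbox top/bot 382 413
mats scene
 [[601.1 137.2  10. ]
 [609.1  62.6  10. ]
 [616.6 -11.7  10. ]
 [624.5 -86.3  10. ]] 
side
 [[600.4 139.3  10. ]
 [608.   64.9  10. ]
 [616.   -9.8  10. ]
 [623.3 -84.3  10. ]]
[74.96573667 74.70696918 75.00955197]
[74.81773152 75.13882152 74.79410213]
```

```bash
python3 - <<'E'
from bench import ctrl
import numpy as np
from scipy.spatial.transform import Rotation as R
o=ctrl.get_obs();M=R.from_quat(o['tool_rot']).as_matrix();print(M.round(3))
z=M[:,2];print('jaw angle deg',np.degrees(np.arctan2(z[1],z[0])),o['time'])
E
```

```text
[[-0.    -0.918  0.397]
 [-0.001  0.397  0.918]
 [-1.    -0.    -0.001]]
jaw angle deg 66.63670520383168 0.15
```

```bash
python3 -m creep '[[[22,-46,0],[0,0,-7],87],[[22,-46,0],[0,0,-7],87],[[22,-46,0],[0,0,-7],87],[[22,-46,0],[0,0,-7],87],[[22,-46,0],[0,0,-7],87],[[22,-46,0],[0,0,-7],87],[[22,-46,0],[0,0,-7],87],[[22,-46,0],[0,0,-7],87]]' 20
```

```text
time: 1.15
eef_pos: [0.4432, 0.2424, 0.2197]
tool_rot: [-0.057, 0.706, 0.058, 0.704]
wrist_force: [0.2, -0.1, 0.4]
finger_gap: 0.087
```

```bash
python3 -m creep '[[[20,-34,0],[0,0,-3],87],[[0,0,0],[0,0,0],87]]'; cat > look.py <<'E'
import sys
from h import *
from scipy.spatial.transform import Rotation as R
o=ctrl.get_obs();z=R.from_quat(o['tool_rot']).as_matrix()
print(o['time'],(o['eef_pos']*1e3).round(1),'jaw',np.degrees(np.arctan2(z[1,2],z[0,2])).round(1),'xaxis',z[:,0].round(3),'F',o['wrist_force'].round(1),'gap',round(o['finger_gap']*1e3,1))
for n in sys.argv[2:]:
    c=ctrl.calibration(n);im=ctrl.camera(n);cv2.imwrite(f'pics/{n}{sys.argv[1]}.png',im)
    np.savez(f'pics/{n}{sys.argv[1]}.npz',**c)
E
python3 look.py 1 wrist
```

```text
time: 1.4
eef_pos: [0.4649, 0.2028, 0.2198]
tool_rot: [-0.035, 0.707, 0.035, 0.705]
wrist_force: [-0.0, -0.3, -0.2]
finger_gap: 0.0871
1.4 [464.9 202.8 219.8] jaw 5.7 xaxis [-0.003  0.001 -1.   ] F [-0.  -0.3 -0.2] gap 87.1
```

View pics/wrist1.png

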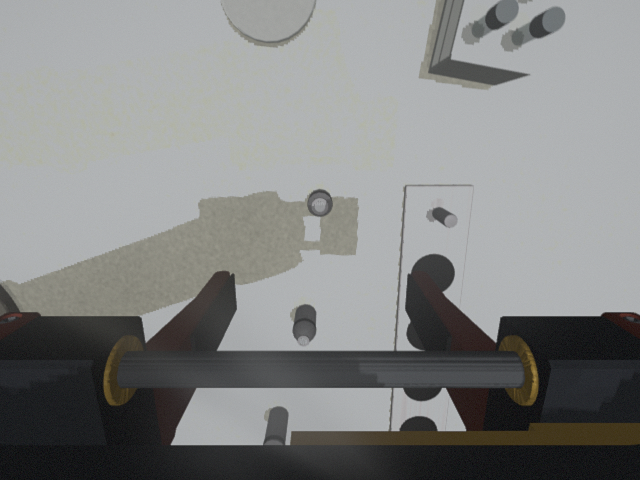

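The wrist view shows objective a at about (319,203), slightly ahead of the fingers, with c at (304,325), the pin at (445,216) and the mats on the right. I'll cast rays from a's pixels.

```bash
python3 - <<'E'
from h import *
im=cv2.imread('pics/wrist1.png');c=dict(np.load('pics/wrist1.npz'))
g=cv2.cvtColor(im,6)[180:228,296:344]
cv2.imwrite('pics/za.png',cv2.resize(im[175:235,285:355],(700,600),interpolation=cv2.INTER_CUBIC))
for h in(36,26,13,0):print(h,proj(c,[.4635,.2084,h/1e3]).round(1),(onz(c,319.5,204,h/1e3)*1e3).round(1))
# mats & pin from wrist
print((onz(c,433.5,274,.010)*1e3).round(1),(onz(c,451,221,.048)*1e3).round(1))
E
```

```text
36 [319.4 208. ] [463.2 212.5  36. ]
26 [319.4 206.1] [463.3 210.7  26. ]
13 [319.5 203.8] [463.5 208.2  13. ]
0 [319.6 201.7] [463.7 205.8   0. ]
[602.3 139.5  10. ] [594.2 210.9  48. ]
```

View pics/za.png

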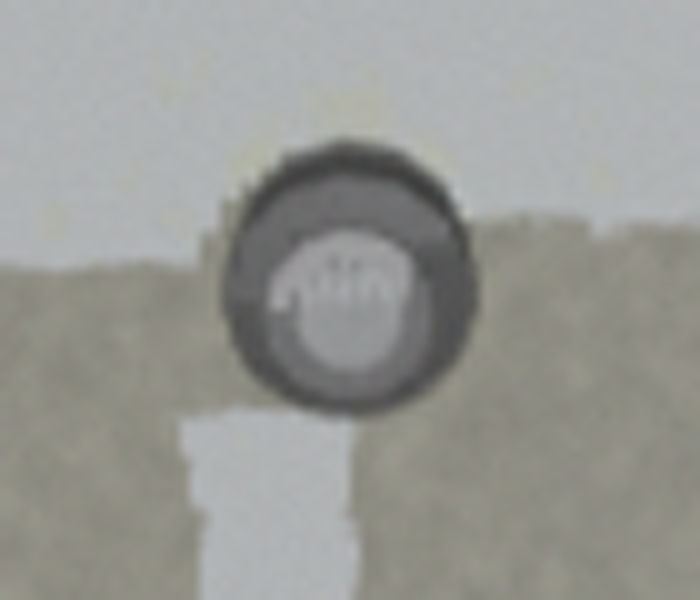

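```bash
python3 -m creep '[[[-1.5,6.5,0],[0,0,0],87],[[0,0,-50],[0,0,0],87],[[0,0,-50],[0,0,0],87],[[0,0,-50],[0,0,0],87],[[0,0,-30],[0,0,0],87],[[0,0,0],[0,0,0],87]]'; python3 look.py 2 wrist side
```

```text
time: 2.2
eef_pos: [0.4581, 0.2246, 0.0351]
tool_rot: [-0.04, 0.707, 0.046, 0.705]
wrist_force: [-0.6, -0.1, 0.7]
finger_gap: 0.087
2.2 [458.1 224.6  35.1] jaw 7.0 xaxis [-0.003  0.008 -1.   ] F [-0.6 -0.1  0.7] gap 87.0
```

View pics/wrist2.png

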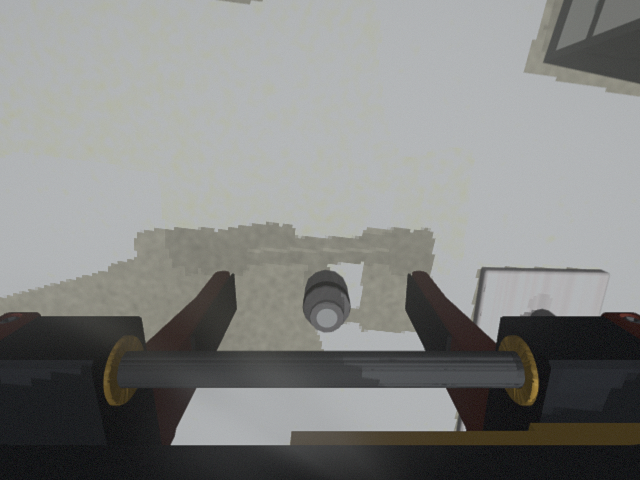

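View pics/side2.png

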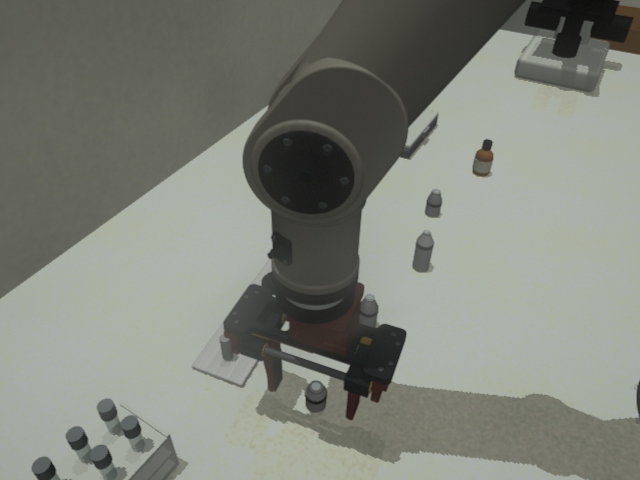

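```bash
cat > corr.py <<'E'
# correction from present pose to target x y z(mm) jaw(deg)
import sys
from h import *
from scipy.spatial.transform import Rotation as R
t=np.array([float(v) for v in sys.argv[1:4]]);j=float(sys.argv[4]) if len(sys.argv)>4 else 5.9
o=ctrl.get_obs();M=R.from_quat(o['tool_rot']).as_matrix()
a=np.radians(j);z=np.array([np.cos(a),np.sin(a),0]);x=np.array([0,0,-1.]);T=np.array([x,np.cross(z,x),z]).T
print(round(o['time'],2),'at',(o['eef_pos']*1e3).round(1),'shift',(t-o['eef_pos']*1e3).round(1),'turn',np.degrees(R.from_matrix(T@M.T).as_rotvec()).round(1),'F',o['wrist_force'].round(1),'gap',round(o['finger_gap']*1e3,1),'qd',np.abs(o['qd']).max().round(3))
E
python3 corr.py 463.4 209.5 35; python3 -c "
from h import *
c=dict(np.load('pics/wrist2.npz'));print(onz(c,327,317.5,.036)*1e3)"
python3 -m creep '[[[5.3,-15,0],[-0.5,0,-1],87],[[0,0,0],[0,0,0],87]]';python3 corr.py 463.4 209.5 35
```

```text
2.3 at [460.  225.   37.4] shift [  3.4 -15.5  -2.4] turn [-0.6  0.  -1.1] F [ 0.6 -0.1 -0.4] gap 87.0 qd 0.03
[463.95808376 210.05920307  36.        ]
time: 2.55
eef_pos: [0.4674, 0.2103, 0.0401]
tool_rot: [-0.035, 0.704, 0.038, 0.708]
wrist_force: [-0.7, 0.2, 0.1]
finger_gap: 0.0873
2.55 at [467.4 210.3  40.1] shift [-4.  -0.8 -5.1] turn [-0.2  0.3 -0. ] F [-0.7  0.2  0.1] gap 87.3 qd 0.02
```

```bash
for i in 1 2 3; do python3 -m creep '[[[0,0,0],[0,0,0],87]]' >/dev/null; python3 corr.py 463.4 209.5 35; done
```

```text
2.67 at [468.  210.5  41. ] shift [-4.6 -1.  -6. ] turn [-0.3  0.4 -0. ] F [ 0.1 -0.4 -0. ] gap 87.2 qd 0.014
2.8 at [468.3 210.6  41.4] shift [-4.9 -1.1 -6.4] turn [-0.3  0.4  0. ] F [ 0.1  0.6 -0.6] gap 87.0 qd 0.006
2.92 at [468.3 210.8  41.6] shift [-4.9 -1.3 -6.6] turn [-0.3  0.4  0. ] F [-0.6  0.3  1.1] gap 86.9 qd 0.002
```

```bash
python3 -m creep '[[[-5,-1,-10],[-0.3,0.4,0],87],[[0,0,-10],[0,0,0],87],[[0,0,-8],[0,0,0],87],[[0,0,0],[0,0,0],87],[[0,0,0],[0,0,0],87],[[0,0,0],[0,0,0],87]]' >/dev/null;python3 corr.py 463.6 209.8 4.5
```

```text
3.67 at [462.2 209.6  10.8] shift [ 1.4  0.2 -6.3] turn [ 0.  -0.1 -0. ] F [-0.9 -0.6 -0.2] gap 86.7 qd 0.003
```

```bash
python3 -m creep '[[[1.4,0,-3.5],[0,0,0],87],[[0,0,-2.5],[0,0,0],87],[[0,0,0],[0,0,0],87],[[0,0,0],[0,0,0],87]]' >/dev/null;python3 corr.py 463.6 209.8 4.5; python3 look.py 3 wrist
```

```text
4.17 at [464.2 209.8   4.8] shift [-0.6 -0.  -0.3] turn [ 0.  -0.1 -0. ] F [-1.1 -0.1  1.1] gap 87.0 qd 0.001
4.175 [464.2 209.8   4.8] jaw 5.9 xaxis [-0.001 -0.    -1.   ] F [-1.1 -0.1  1.1] gap 87.0
```

View pics/wrist3.png

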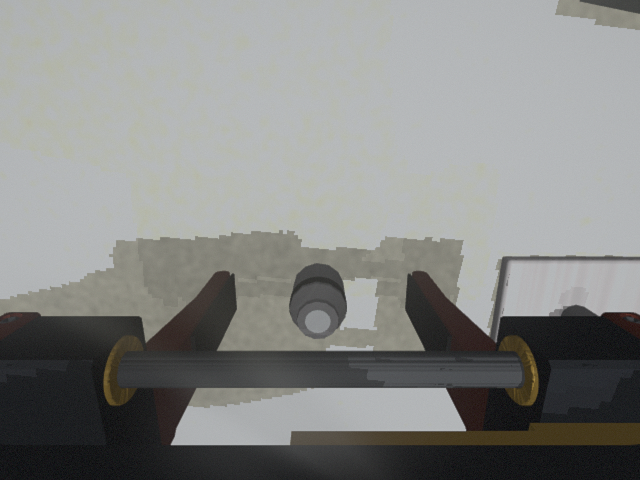

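The barrel sits at columns 290–346, centred between the fingertips at columns 235 and 406. I'll compare its base with the projected TCP and then close.

```bash
python3 -c "
from h import *
c=dict(np.load('pics/wrist3.npz'));print(proj(c,[.4642,.2098,.0048]),proj(c,[.4642,.2098,.036]),(onz(c,318,320,.036)*1e3).round(1))"
python3 -m creep '[[[0,0,0],[0,0,0],50],[[0,0,0],[0,0,0],40],[[0,0,0],[0,0,0],32],[[0,0,0],[0,0,0],20],[[0,0,0],[0,0,0],20],[[0,0,0],[0,0,0],20]]' 20; python3 corr.py 463.6 209.8 4.5
```

```text
[319.23981002 289.98765146] [318.9487451  321.30600284] [463.7 210.4  36. ]
time: 4.97
eef_pos: [0.4642, 0.2099, 0.005]
tool_rot: [-0.036, 0.706, 0.037, 0.706]
wrist_force: [-0.9, -0.2, -0.8]
finger_gap: 0.0304
4.97 at [464.2 209.9   5. ] shift [-0.6 -0.1 -0.5] turn [-0.  -0.1 -0. ] F [-0.9 -0.2 -0.8] gap 30.4 qd 0.001
```

```bash
python3 -m creep '[[[0,0,0],[0,0,0],20],[[0,0,0],[0,0,0],20],[[0,0,0],[0,0,0],20]]' 20; python3 -m creep '[[[0,0,12],[0,0,0],20],[[0,0,0],[0,0,0],20],[[0,0,0],[0,0,0],20]]';python3 corr.py 603 139 60; python3 look.py 4 side
```

```text
time: 5.35
eef_pos: [0.4641, 0.2099, 0.005]
tool_rot: [-0.036, 0.707, 0.037, 0.706]
wrist_force: [0.3, -0.3, 0.1]
finger_gap: 0.0251
time: 5.72
eef_pos: [0.4642, 0.2099, 0.018]
tool_rot: [-0.036, 0.706, 0.037, 0.706]
wrist_force: [0.2, 0.4, -0.1]
finger_gap: 0.0254
5.72 at [464.2 209.9  18. ] shift [138.8 -70.9  42. ] turn [-0. -0. -0.] F [ 0.2  0.4 -0.1] gap 25.4 qd 0.009
5.725 [464.2 209.9  18. ] jaw 5.9 xaxis [-0.001  0.    -1.   ] F [ 0.2  0.4 -0.1] gap 25.4
```

View pics/side4.png

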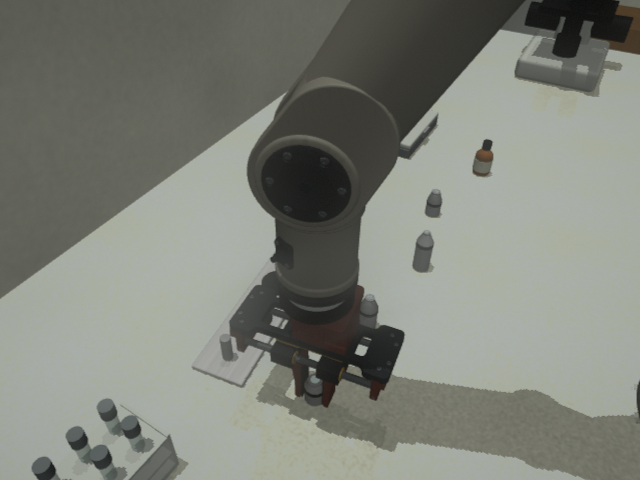

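```bash
python3 -m creep '[[[0,0,40],[0,0,0],20],[[28,-14,10],[0,0,0],20],[[35,-18,0],[0,0,0],20],[[35,-18,0],[0,0,0],20],[[28,-14,0],[0,0,0],20],[[0,0,0],[0,0,0],20],[[0,0,0],[0,0,0],20],[[0,0,0],[0,0,0],20]]'>/dev/null;python3 corr.py 601.5 138.5 30
```

```text
6.78 at [590.6 145.1  68.1] shift [ 10.9  -6.6 -38.1] turn [ 0.  -0.3 -0.3] F [-0.1  0.  -0.3] gap 25.3 qd 0.01
```

```bash
python3 -m creep '[[[11,-6.5,-10],[0,-0.3,-0.3],20],[[0,0,-15],[0,0,0],20],[[0,0,-10],[0,0,0],20],[[0,0,0],[0,0,0],20],[[0,0,0],[0,0,0],20],[[0,0,0],[0,0,0],20]]'>/dev/null;python3 corr.py 601.5 138.5 15; python3 look.py 5 scene wrist
```

```text
7.53 at [600.3 139.6  29.7] shift [  1.2  -1.1 -14.7] turn [ 0.  -0.1 -0.1] F [-0.5 -0.6 -1. ] gap 24.9 qd 0.003
7.525 [600.3 139.6  29.7] jaw 6.0 xaxis [-0.002 -0.    -1.   ] F [-0.5 -0.6 -1. ] gap 24.9
```

View pics/wrist5.png

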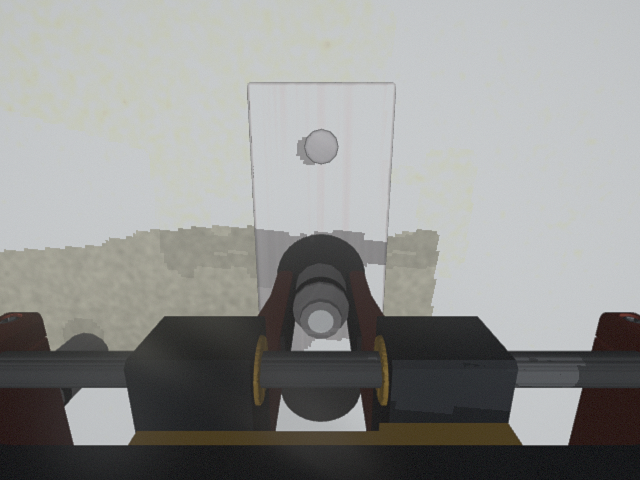

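View pics/scene5.png

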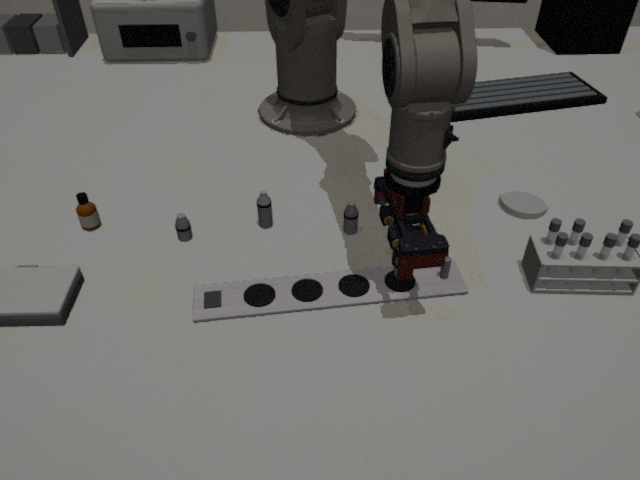

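The objective hangs upright, centred over the mat next to the pin; the mat's edge is visible around it in the wrist view. I'll set it down.

```bash
python3 -m creep '[[[1.2,-1,-6],[0,0,0],20],[[0,0,-4],[0,0,0],20],[[0,0,-2],[0,0,0],20],[[0,0,0],[0,0,0],20],[[0,0,0],[0,0,0],20]]'>/dev/null;python3 corr.py 601.5 138.5 15
```

```text
8.25 at [601.9 138.6  17.3] shift [-0.4 -0.1 -2.3] turn [ 0.  -0.  -0.1] F [-0.8  0.7 -0.4] gap 24.7 qd 0.002
```

```bash
python3 -m creep '[[[0,0,-1.2],[0,0,0],20],[[0,0,-0.8],[0,0,0],20],[[0,0,0],[0,0,0],20],[[0,0,0],[0,0,0],20]]'>/dev/null;python3 corr.py 601.5 138.5 15
```

```text
8.75 at [602.1 138.7  15.4] shift [-0.6 -0.2 -0.4] turn [-0.  -0.  -0.1] F [-0.1 -0.2 -0.9] gap 24.5 qd 0.003
```

```bash
python3 -m creep '[[[0,0,-0.6],[0,0,0],20],[[0,0,0],[0,0,0],20],[[0,0,0],[0,0,0],20]]'>/dev/null;python3 corr.py 601.5 138.5 15;  python3 look.py 6 wrist
```

```text
9.12 at [602.1 138.7  15. ] shift [-0.6 -0.2  0. ] turn [-0.  -0.  -0.1] F [-0.1  0.6 -0.6] gap 24.7 qd 0.002
9.125 [602.1 138.7  15. ] jaw 6.0 xaxis [-0.  0. -1.] F [-0.1  0.6 -0.6] gap 24.7
```

View pics/wrist6.png

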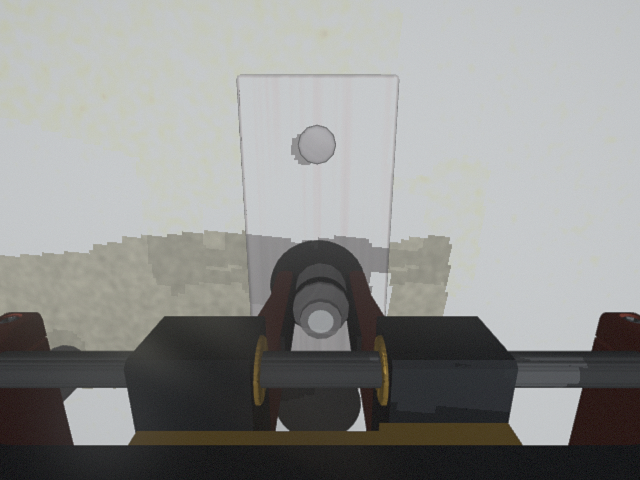

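```bash
python3 -m creep '[[[0,0,-0.6],[0,0,0],20],[[0,0,0],[0,0,0],20],[[0,0,0],[0,0,0],20]]'>/dev/null;python3 corr.py 601.5 138.5 15
```

```text
9.55 at [602.2 138.7  15. ] shift [-0.7 -0.2 -0. ] turn [-0.  -0.  -0.1] F [-0.9 -0.5  0.2] gap 25.1 qd 0.002
```

The height stayed at 15.0 mm after a commanded −0.6 mm, so it is resting on the mat. Opening.

```bash
python3 -m creep '[[[0,0,0],[0,0,0],30],[[0,0,0],[0,0,0],45],[[0,0,0],[0,0,0],60],[[0,0,0],[0,0,0],75],[[0,0,0],[0,0,0],75]]'; python3 -m creep '[[[0,0,10],[0,0,0],75],[[0,0,40],[0,0,0],75],[[0,0,45],[0,0,0],75],[[0,0,20],[0,0,0],75]]';python3 corr.py 459.5 67.7 120
```

```text
time: 10.18
eef_pos: [0.6023, 0.1388, 0.0148]
tool_rot: [-0.037, 0.706, 0.037, 0.706]
wrist_force: [-0.1, -1.1, 0.2]
finger_gap: 0.0667
time: 10.68
eef_pos: [0.601, 0.1382, 0.1332]
tool_rot: [-0.037, 0.707, 0.037, 0.705]
wrist_force: [0.7, 0.1, 0.2]
finger_gap: 0.0751
10.68 at [601.  138.2 133.2] shift [-141.5  -70.5  -13.2] turn [ 0.  -0.2 -0.1] F [0.7 0.1 0.2] gap 75.1 qd 0.311
```

```bash
python3 -m creep '[[[-35,-18,0],[0,0,0],85],[[-38,-19,0],[0,0,0],85],[[-38,-19,0],[0,0,0],85],[[-20,-10,0],[0,0,0],85],[[0,0,0],[0,0,0],85],[[0,0,0],[0,0,0],85]]'>/dev/null;python3 corr.py 459.5 67.7 120; python3 look.py 7 wrist scene side
```

```text
11.43 at [470.3  71.7 139.8] shift [-10.8  -4.  -19.8] turn [-0.3  0.5 -0. ] F [ 0.5 -0.1 -0.1] gap 85.2 qd 0.01
11.425 [470.3  71.7 139.8] jaw 5.9 xaxis [ 0.008  0.005 -1.   ] F [ 0.5 -0.1 -0.1] gap 85.2
```

View pics/wrist7.png

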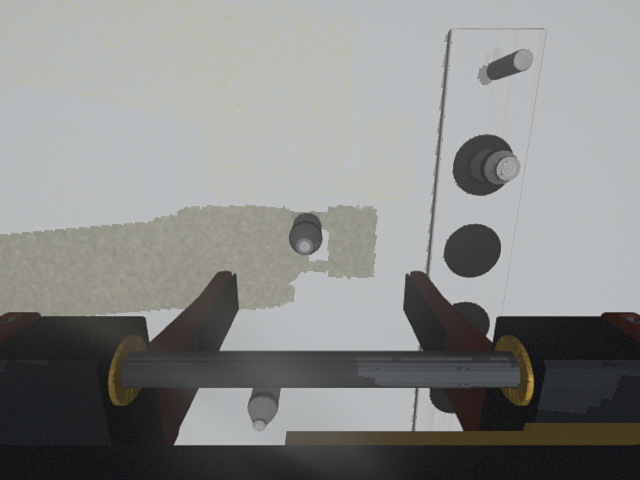

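View pics/scene7.png

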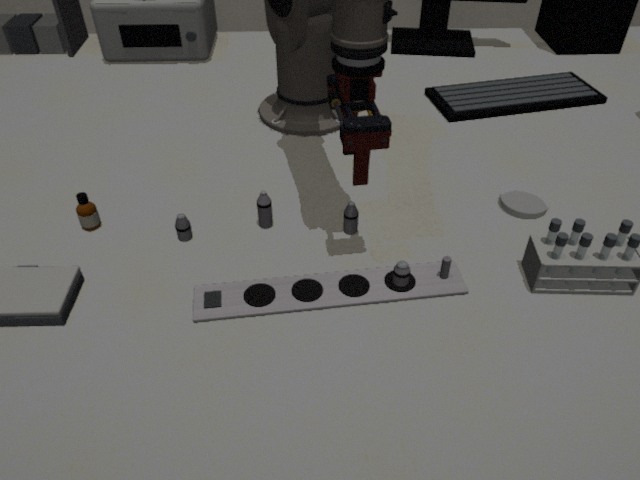

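View pics/side7.png

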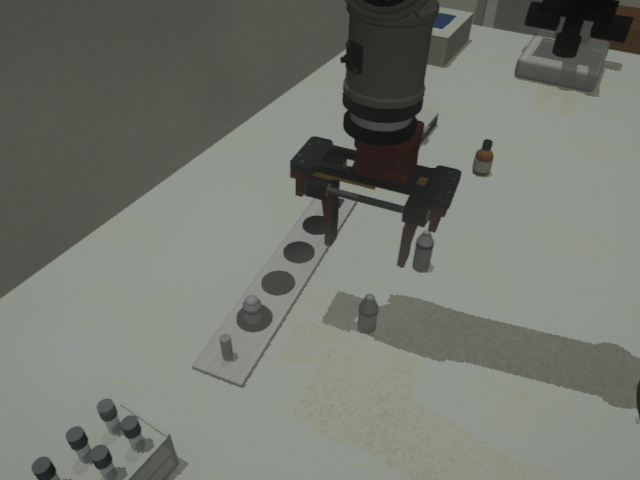

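Objective a stands upright on the pin-side mat: (401,273) in scene, (253,310) in side, and its foot is near the mat's centre in the wrist view. c's nose is at (305,246) in the wrist view.

```bash
python3 -c "
from h import *
c=dict(np.load('pics/wrist7.npz'));print('c nose',(onz(c,305,246,.06)*1e3).round(1),'c mid',(onz(c,305.5,233,.03)*1e3).round(1),'d nose',(onz(c,260,425.5,.072)*1e3).round(1),'mat1,2',(onz(c,484.5,165,.01)*1e3).round(1),(onz(c,473,250,.01)*1e3).round(1),'a nose',(onz(c,509,169,.046)*1e3).round(1))
print(proj(c,[.4597,.0677,.06]),proj(c,[.4597,.0677,.0]))
"; python3 corr.py 460 69 70
```

```text
c nose [460.6  69.1  60. ] c mid [459.8  70.8  30. ] d nose [438.2 -83.6  72. ] mat1,2 [602.3 138.8  10. ] [609.4  64.8  10. ] a nose [603.6 138.7  46. ]
[303.66228682 247.75634523] [306.14617075 227.4637171 ]
11.57 at [470.1  71.6 139.3] shift [-10.1  -2.6 -69.3] turn [-0.2  0.4 -0.1] F [-0.3 -0.2  0. ] gap 85.1 qd 0.006
```

```bash
python3 -m creep '[[[-10,-2.6,-5],[-0.2,0.4,0],85],[[0,0,-30],[0,0,0],85],[[0,0,-35],[0,0,0],85],[[0,0,-20],[0,0,0],85],[[0,0,0],[0,0,0],85],[[0,0,0],[0,0,0],85]]'>/dev/null;python3 corr.py 460.2 69 8
```

```text
12.32 at [459.2  69.4  45.9] shift [  1.   -0.4 -37.9] turn [ 0.1 -0.1 -0.1] F [-0.4 -0.1  0.3] gap 85.1 qd 0.009
```

```bash
python3 -m creep '[[[1,-0.4,-12],[0,0,0],75],[[0,0,-12],[0,0,0],65],[[0,0,-9],[0,0,0],55],[[0,0,0],[0,0,0],50],[[0,0,0],[0,0,0],45]]'>/dev/null;python3 corr.py 460.2 69 8; python3 look.py 8 wrist
```

```text
12.95 at [461.3  69.4  12. ] shift [-1.1 -0.4 -4. ] turn [ 0.   0.1 -0.2] F [ 0.3 -0.8 -0. ] gap 45.8 qd 0.007
12.95 [461.3  69.4  12. ] jaw 6.1 xaxis [ 0.001 -0.    -1.   ] F [ 0.3 -0.8 -0. ] gap 45.8
```

View pics/wrist8.png

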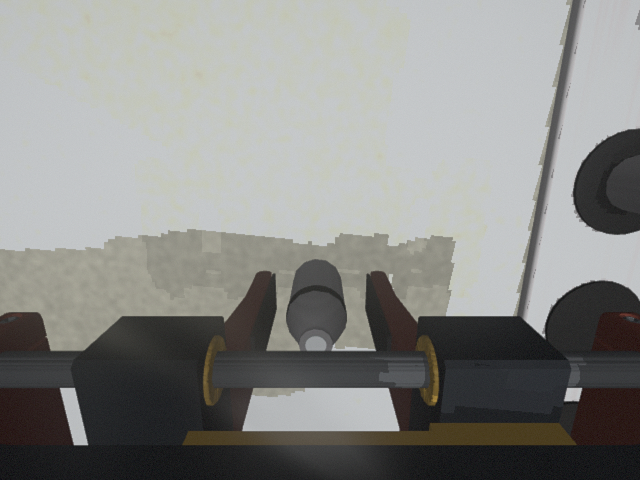

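Barrel c is centred between the fingers (columns 287–347). The grasp height of 31 mm is its mid-height, so I'll close here.

```bash
python3 -m creep '[[[-1,0,0],[0,0,0],40],[[0,0,0],[0,0,0],34],[[0,0,0],[0,0,0],30],[[0,0,0],[0,0,0],20],[[0,0,0],[0,0,0],20],[[0,0,0],[0,0,0],20],[[0,0,0],[0,0,0],20]]' 20;python3 corr.py 460.2 69 8;
```

```text
time: 13.88
eef_pos: [0.4605, 0.0696, 0.0126]
tool_rot: [-0.037, 0.705, 0.037, 0.707]
wrist_force: [0.6, 0.8, -0.5]
finger_gap: 0.0252
13.88 at [460.5  69.6  12.6] shift [-0.3 -0.6 -4.6] turn [-0.   0.1 -0.2] F [ 0.6  0.8 -0.5] gap 25.2 qd 0.002
```

```bash
python3 -m creep '[[[0,0,25],[0,0,0],20],[[0,0,25],[0,0,0],20],[[30,-15,5],[0,0,0],20],[[40,-20,0],[0,0,0],20],[[40,-21,0],[0,0,0],20],[[30,-16,0],[0,0,0],20],[[12,-6,0],[0,0,0],20],[[0,0,0],[0,0,0],20],[[0,0,0],[0,0,0],20]]'>/dev/null;python3 corr.py 617 -10.3 40
```

```text
15.0 at [612.3  -9.   67.9] shift [  4.7  -1.3 -27.9] turn [-0.  -0.2 -0.4] F [ 0.3  0.4 -0.7] gap 25.1 qd 0.006
```

```bash
python3 -m creep '[[[4.7,-1.3,-10],[0,0,-0.4],20],[[0,0,-12],[0,0,0],20],[[0,0,-8],[0,0,0],20],[[0,0,0],[0,0,0],20],[[0,0,0],[0,0,0],20]]'>/dev/null;python3 corr.py 617 -10.3 22.6; python3 look.py 9 wrist side
```

```text
15.62 at [614.5  -8.1  34.9] shift [  2.5  -2.2 -12.3] turn [-0.1 -0.4 -0.1] F [ 0.3 -0.1 -0.8] gap 25.1 qd 0.003
15.625 [614.5  -8.1  34.9] jaw 6.0 xaxis [-0.007  0.002 -1.   ] F [ 0.3 -0.1 -0.8] gap 25.1
```

View pics/wrist9.png

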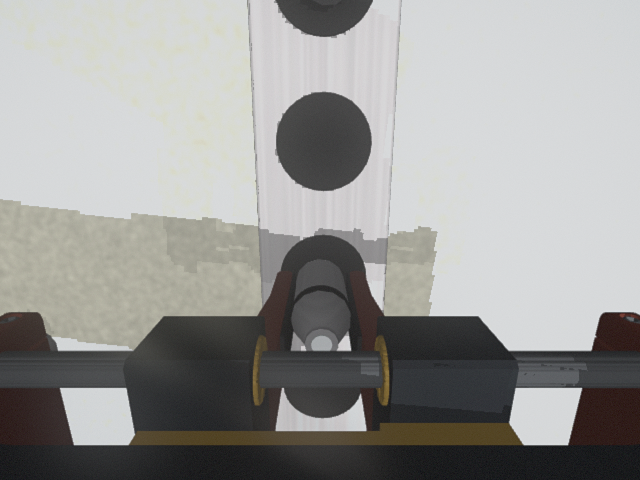

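View pics/side9.png

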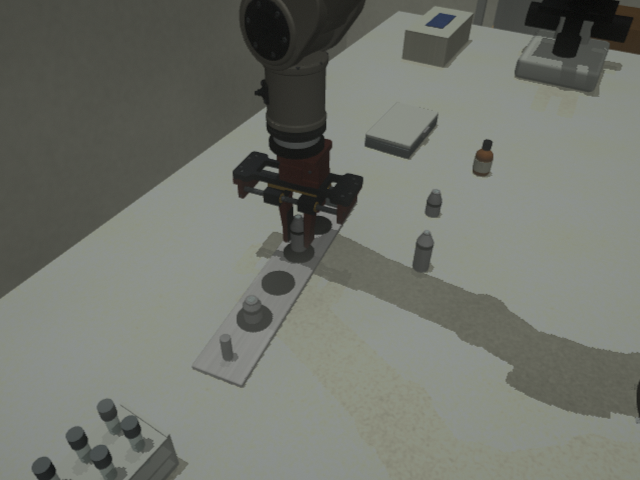

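c is upright and centred over the third mat from the pin, with one empty mat between it and a. I'll lower it.

```bash
python3 -m creep '[[[2,-2,-4],[0,-0.4,-0.1],20],[[0,0,-3.5],[0,0,0],20],[[0,0,-2],[0,0,0],20],[[0,0,0],[0,0,0],20],[[0,0,0],[0,0,0],20]]'>/dev/null;python3 corr.py 617 -10.3 22.6
```

```text
16.35 at [617.3 -10.4  25.5] shift [-0.3  0.1 -2.9] turn [-0.1  0.1  0. ] F [ 0.4 -0.3 -2.1] gap 25.1 qd 0.002
```

```bash
python3 -m creep '[[[0,0,-1.5],[0,0,0],20],[[0,0,-1],[0,0,0],20],[[0,0,0],[0,0,0],20],[[0,0,0],[0,0,0],20]]'>/dev/null;python3 corr.py 617 -10.3 22.6;python3 -m creep '[[[0,0,-0.6],[0,0,0],20],[[0,0,0],[0,0,0],20],[[0,0,0],[0,0,0],20]]'>/dev/null;python3 corr.py 617 -10.3 22.6
```

```text
16.85 at [617.4 -10.3  23. ] shift [-0.4  0.  -0.4] turn [-0.1  0.1  0. ] F [ 0.2  0.1 -0.9] gap 25.3 qd 0.003
17.23 at [617.4 -10.3  22.7] shift [-0.4 -0.  -0.1] turn [-0.1  0.1  0. ] F [-0.6  1.  -1.3] gap 24.8 qd 0.002
```

```bash
python3 -m creep '[[[0,0,-0.5],[0,0,0],20],[[0,0,0],[0,0,0],20],[[0,0,0],[0,0,0],20]]'>/dev/null;python3 corr.py 617 -10.3 22.6; python3 -m creep '[[[0,0,0],[0,0,0],30],[[0,0,0],[0,0,0],45],[[0,0,0],[0,0,0],60],[[0,0,0],[0,0,0],75],[[0,0,0],[0,0,0],75]]'; python3 -m creep '[[[0,0,10],[0,0,0],75],[[0,0,40],[0,0,0],75],[[0,0,45],[0,0,0],75],[[0,0,10],[0,0,0],75]]';python3 corr.py 438 -84 135
```

```text
17.6 at [617.5 -10.3  22.7] shift [-0.5 -0.  -0.1] turn [-0.1  0.1  0. ] F [ 0.1  0.7 -0.1] gap 25.0 qd 0.002
time: 18.23
eef_pos: [0.6178, -0.0103, 0.0224]
tool_rot: [-0.036, 0.705, 0.037, 0.707]
wrist_force: [0.7, -1.4, 0.0]
finger_gap: 0.0664
time: 18.73
eef_pos: [0.617, -0.0106, 0.1312]
tool_rot: [-0.036, 0.706, 0.037, 0.707]
wrist_force: [0.1, 0.5, -0.2]
finger_gap: 0.0751
18.73 at [617.  -10.6 131.2] shift [-179.   -73.4    3.8] turn [-0.1  0.1  0. ] F [ 0.1  0.5 -0.2] gap 75.1 qd 0.152
```

```bash
python3 -m creep '[[[-35,-14,0],[0,0,0],85],[[-45,-19,0],[0,0,0],85],[[-45,-19,0],[0,0,0],85],[[-35,-14,0],[0,0,0],85],[[-8,-3,0],[0,0,0],85],[[0,0,0],[0,0,0],85],[[0,0,0],[0,0,0],85]]'>/dev/null;python3 corr.py 438 -84 130; python3 look.py 10 wrist scene side
```

```text
19.6 at [445.7 -79.4 131.8] shift [-7.7 -4.6 -1.8] turn [-0.2  0.3 -0.1] F [-1.  -0.2  0.2] gap 85.1 qd 0.009
19.6 [445.7 -79.4 131.8] jaw 6.0 xaxis [ 0.004  0.003 -1.   ] F [-1.  -0.2  0.2] gap 85.1
```

View pics/wrist10.png

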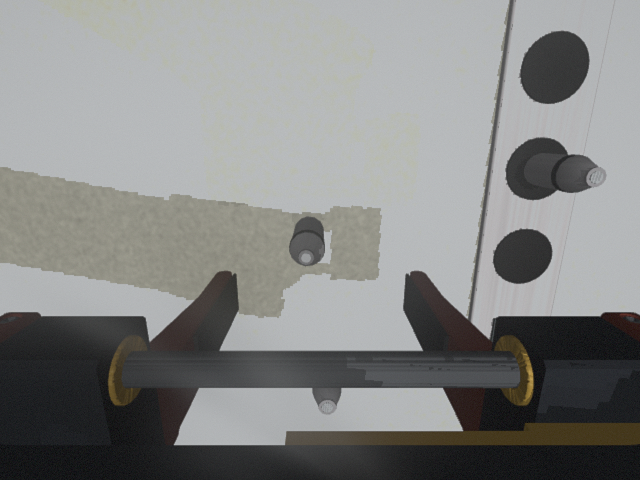

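View pics/side10.png

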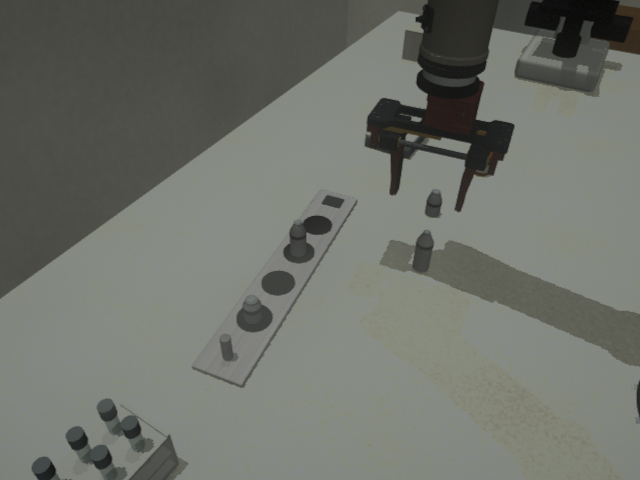

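c stands upright on the third mat, (538,168) in the wrist view and (298,240) in side. d's nose is at (306,258) in the wrist view.

```bash
python3 -c "
from h import *
c=dict(np.load('pics/wrist10.npz'));print('d nose',(onz(c,306,258,.072)*1e3).round(1),'mid',(onz(c,307.5,240,.036)*1e3).round(1),'mat2,3,4',(onz(c,555,67,.01)*1e3).round(1),(onz(c,536,168,.01)*1e3).round(1),(onz(c,523,256,.01)*1e3).round(1),'b nose',(onz(c,327,408,.048)*1e3).round(1),'c nose',(onz(c,597,177,.07)*1e3).round(1))
"
python3 -m creep '[[[-7.5,-4.6,-10],[-0.2,0.3,0],85],[[0,0,-20],[0,0,0],85],[[0,0,-10],[0,0,0],85],[[0,0,0],[0,0,0],85],[[0,0,0],[0,0,0],85]]'>/dev/null;python3 corr.py 438.3 -84 15
```

```text
d nose [437.3 -84.1  72. ] mid [437.  -82.1  36. ] mat2,3,4 [608.9  64.3  10. ] [615.2 -10.1  10. ] [624.7 -84.8  10. ] b nose [ 468.1 -226.7   48. ] c nose [618.5 -10.5  70. ]
20.38 at [437.4 -84.5  89.2] shift [  0.9   0.5 -74.2] turn [ 0.1 -0.2 -0.2] F [-0.2 -0.7  0.2] gap 85.2 qd 0.005
```

```bash
python3 -m creep '[[[0,0.5,-25],[0,0,0],80],[[0,0,-25],[0,0,0],70],[[0,0,-14],[0,0,0],60],[[0,0,0],[0,0,0],50],[[0,0,0],[0,0,0],45]]'>/dev/null;python3 corr.py 437.3 -83.8 16; python3 look.py 11 wrist
```

```text
21.0 at [440.5 -84.1  26.3] shift [ -3.2   0.3 -10.3] turn [ 0.1  0.2 -0.2] F [-0.3 -0.  -0.3] gap 46.1 qd 0.003
21.0 [440.5 -84.1  26.3] jaw 6.1 xaxis [ 0.003 -0.001 -1.   ] F [-0.3 -0.  -0.3] gap 46.1
```

View pics/wrist11.png

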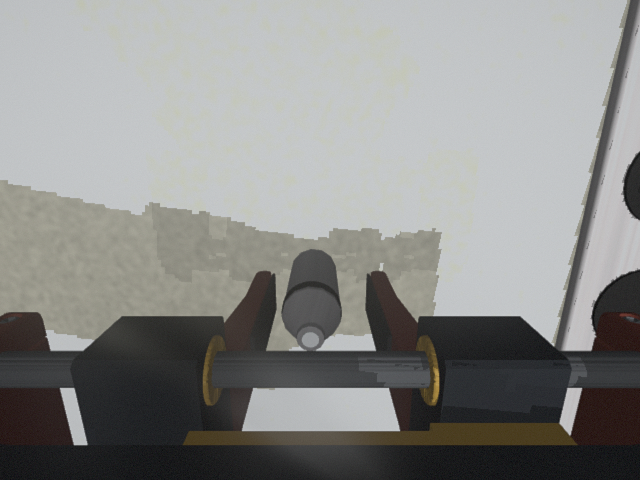

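The barrel sits about 3 mm toward −x of centre, at columns 282–341 between the fingers at 275 and 367. I'll correct that and descend 9 mm.

```bash
python3 -m creep '[[[-3,0.3,0],[0,0.2,0],46],[[0,0,-5],[0,0,0],46],[[0,0,-3],[0,0,0],46],[[0,0,0],[0,0,0],46],[[0,0,0],[0,0,0],46]]'>/dev/null;python3 corr.py 437.3 -83.8 16
```

```text
21.68 at [438.2 -83.7  19. ] shift [-0.9 -0.1 -3. ] turn [ 0.1  0.1 -0.2] F [ 0.6 -0.4 -0.3] gap 46.2 qd 0.003
```

```bash
python3 -m creep '[[[-0.9,0,-1.5],[0,0,0],40],[[0,0,0],[0,0,0],34],[[0,0,0],[0,0,0],30],[[0,0,0],[0,0,0],20],[[0,0,0],[0,0,0],20],[[0,0,0],[0,0,0],20],[[0,0,0],[0,0,0],20]]' 20;python3 corr.py 624.7 -84.8 80
```

```text
time: 22.55
eef_pos: [0.4371, -0.0837, 0.0174]
tool_rot: [-0.038, 0.705, 0.037, 0.707]
wrist_force: [0.5, -0.4, -0.5]
finger_gap: 0.0251
22.55 at [437.1 -83.7  17.4] shift [187.6  -1.1  62.6] turn [ 0.1  0.1 -0.2] F [ 0.5 -0.4 -0.5] gap 25.1 qd 0.002
```

```bash
python3 -m creep '[[[0,0,25],[0,0,0],20],[[0,0,25],[0,0,0],20],[[30,0,5],[0,0,0],20],[[45,0,0],[0,0,0],20],[[45,0,0],[0,0,0],20],[[40,0,0],[0,0,0],20],[[18,0,0],[0,0,0],20],[[0,0,0],[0,0,0],20],[[0,0,0],[0,0,0],20]]'>/dev/null;python3 corr.py 624.7 -84.8 45
```

```text
23.68 at [615.5 -82.8  71.8] shift [  9.2  -2.  -26.8] turn [ 0.  -0.3 -0.2] F [ 0.1  0.9 -1.3] gap 25.2 qd 0.003
```

```bash
python3 -m creep '[[[9.2,-2,-10],[0,-0.3,-0.2],20],[[0,0,-12],[0,0,0],20],[[0,0,-7],[0,0,0],20],[[0,0,0],[0,0,0],20],[[0,0,0],[0,0,0],20]]'>/dev/null;python3 corr.py 624.7 -84.8 27.4; python3 look.py 12 wrist side
```

```text
24.3 at [622.3 -85.   40. ] shift [  2.4   0.2 -12.6] turn [-0.  -0.2  0.1] F [-0.   0.3 -1. ] gap 25.5 qd 0.004
24.3 [622.3 -85.   40. ] jaw 5.8 xaxis [-0.003  0.    -1.   ] F [-0.   0.3 -1. ] gap 25.5
```

View pics/wrist12.png

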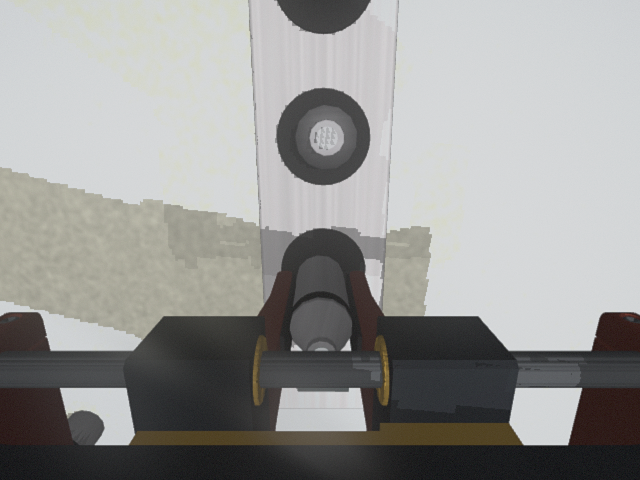

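View pics/side12.png

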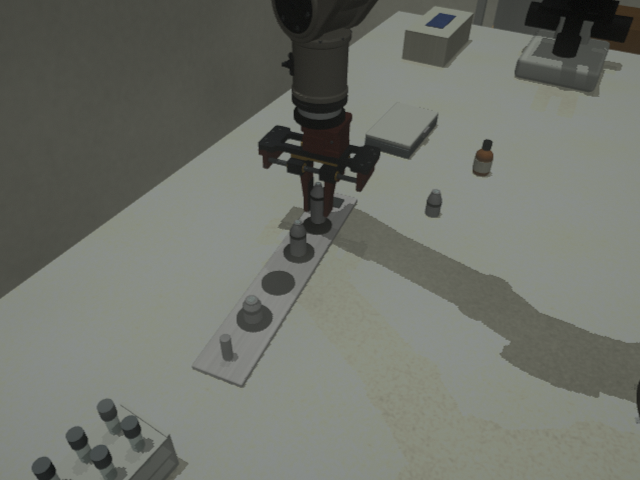

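d is upright over the fourth mat (the end-plate side), clear of c at (323,137) in the wrist view. I'll lower it.

```bash
python3 -m creep '[[[2.2,0.2,-4],[0,-0.2,0],20],[[0,0,-3.5],[0,0,0],20],[[0,0,-2],[0,0,0],20],[[0,0,0],[0,0,0],20],[[0,0,0],[0,0,0],20]]'>/dev/null;python3 corr.py 624.7 -84.8 27.4
```

```text
25.02 at [625.2 -84.7  30.6] shift [-0.5 -0.1 -3.2] turn [-0.   0.1  0. ] F [ 0.5  0.9 -1.4] gap 25.1 qd 0.002
```

```bash
python3 -m creep '[[[0,0,-1.5],[0,0,0],20],[[0,0,-1.2],[0,0,0],20],[[0,0,0],[0,0,0],20],[[0,0,0],[0,0,0],20]]'>/dev/null;python3 corr.py 624.7 -84.8 27.4;python3 -m creep '[[[0,0,-0.6],[0,0,0],20],[[0,0,0],[0,0,0],20],[[0,0,0],[0,0,0],20]]'>/dev/null;python3 corr.py 624.7 -84.8 27.4
```

```text
25.52 at [625.3 -84.8  27.8] shift [-0.6 -0.  -0.4] turn [-0.   0.1  0. ] F [ 0.1 -0.9 -1.1] gap 25.7 qd 0.002
25.9 at [625.4 -84.8  27.5] shift [-0.7  0.  -0.1] turn [-0.   0.1  0. ] F [-0.5 -0.2 -1.9] gap 25.3 qd 0.001
```

```bash
python3 -m creep '[[[0,0,-0.5],[0,0,0],20],[[0,0,0],[0,0,0],20],[[0,0,0],[0,0,0],20]]'>/dev/null;python3 corr.py 624.7 -84.8 27.4; python3 -m creep '[[[0,0,0],[0,0,0],30],[[0,0,0],[0,0,0],45],[[0,0,0],[0,0,0],60],[[0,0,0],[0,0,0],75],[[0,0,0],[0,0,0],75]]'; python3 -m creep '[[[0,0,10],[0,0,0],75],[[0,0,40],[0,0,0],75],[[0,0,45],[0,0,0],75],[[0,0,5],[0,0,0],75]]';python3 corr.py 468 -226.5 135
```

```text
26.27 at [625.5 -84.8  27.5] shift [-0.8  0.  -0.1] turn [-0.   0.1  0.1] F [-0.6  0.   0. ] gap 25.0 qd 0.002
time: 26.9
eef_pos: [0.6261, -0.0849, 0.0275]
tool_rot: [-0.036, 0.705, 0.036, 0.708]
wrist_force: [0.2, -0.4, 0.1]
finger_gap: 0.0661
time: 27.4
eef_pos: [0.6256, -0.0852, 0.1315]
tool_rot: [-0.036, 0.705, 0.036, 0.707]
wrist_force: [0.5, 0.3, 0.2]
finger_gap: 0.0751
27.4 at [625.6 -85.2 131.5] shift [-157.6 -141.3    3.5] turn [-0.   0.2  0.1] F [0.5 0.3 0.2] gap 75.1 qd 0.07
```

```bash
python3 -m creep '[[[-25,-22,0],[0,0,0],85],[[-35,-31,0],[0,0,0],85],[[-35,-31,0],[0,0,0],85],[[-35,-31,0],[0,0,0],85],[[-18,-16,0],[0,0,0],85],[[0,0,0],[0,0,0],85],[[0,0,0],[0,0,0],85]]'>/dev/null;python3 corr.py 468 -226.5 130; python3 look.py 13 wrist side
```

```text
28.27 at [ 472.8 -216.6  131.1] shift [-4.8 -9.9 -1.1] turn [-0.1  0.2 -0.1] F [0.  0.1 0.2] gap 84.9 qd 0.005
28.275 [ 472.8 -216.6  131.1] jaw 6.0 xaxis [ 0.003  0.002 -1.   ] F [0.  0.1 0.2] gap 84.9
```

View pics/wrist13.png

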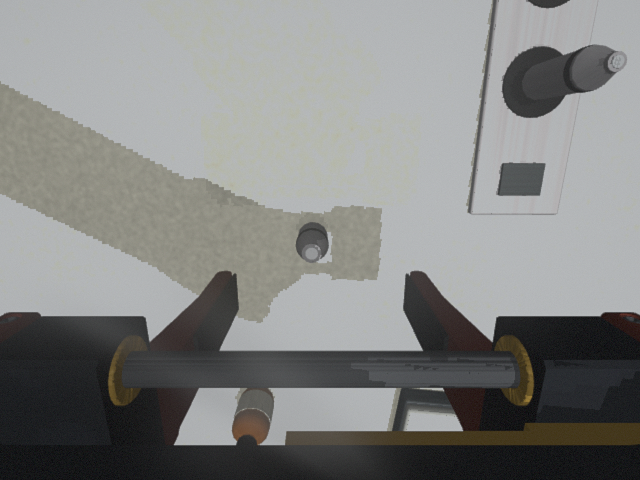

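View pics/side13.png

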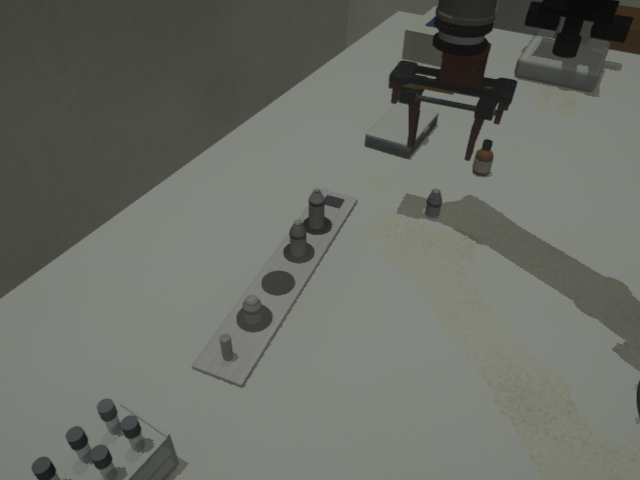

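d stands on the end mat at (540,80) in the wrist view and (317,212) in side. b's nose is at (311,254). I'll also check how close the amber bottle is.

```bash
python3 -c "
from h import *
c=dict(np.load('pics/wrist13.npz'));print('b nose',(onz(c,311,254,.048)*1e3).round(1),'mid',(onz(c,312,241,.024)*1e3).round(1),'mat4',(onz(c,534,81,.01)*1e3).round(1))
s=ctrl.calibration('scene');print('bottle',(onz(s,91,228,0)*1e3).round(), 'case corner',(onz(s,82,268,.03)*1e3).round())
"
python3 -m creep '[[[-4.8,-9.9,-10],[-0.1,0.2,0],85],[[0,0,-25],[0,0,0],85],[[0,0,-15],[0,0,0],85],[[0,0,0],[0,0,0],85],[[0,0,0],[0,0,0],85]]'>/dev/null;python3 corr.py 468.3 -226 5
```

```text
b nose [ 467.7 -226.3   48. ] mid [ 467.7 -223.3   24. ] mat4 [622.3 -84.6  10. ]
bottle [ 435. -400.    0.] case corner [ 574. -368.   30.]
29.0 at [ 469.6 -226.3   78.2] shift [ -1.3   0.3 -73.2] turn [ 0.  -0.  -0.4] F [-0.2  0.2 -1.2] gap 84.9 qd 0.007
```

```bash
python3 -m creep '[[[-1.8,0.8,-20],[0,0,-0.4],80],[[0,0,-20],[0,0,0],70],[[0,0,-12],[0,0,0],60],[[0,0,0],[0,0,0],50],[[0,0,0],[0,0,0],46]]'>/dev/null;python3 corr.py 467.7 -225.5 6; python3 look.py 14 wrist
```

```text
29.62 at [ 470.8 -226.6   28.2] shift [ -3.1   1.1 -22.2] turn [0.1 0.3 0. ] F [-0.1 -0.5  0.3] gap 46.8 qd 0.003
29.625 [ 470.8 -226.6   28.2] jaw 5.9 xaxis [ 0.006 -0.003 -1.   ] F [-0.1 -0.5  0.3] gap 46.8
```

View pics/wrist14.png

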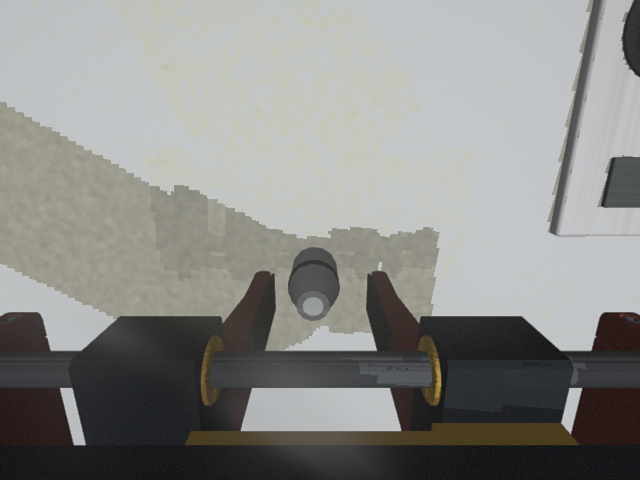

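b lies between the fingers at columns 289–339, about 3 mm toward −x, with clearance on both sides. I'll correct and go down.

```bash
python3 -m creep '[[[-3,1,-3],[0,0.3,0],46],[[0,0,-7],[0,0,0],46],[[0,0,-5],[0,0,0],46],[[0,0,0],[0,0,0],46],[[0,0,0],[0,0,0],46]]'>/dev/null;python3 corr.py 467.7 -225.5 6
```

```text
30.3 at [ 468.2 -225.6   13. ] shift [-0.5  0.1 -7. ] turn [0.2 0.1 0. ] F [-0.5  0.3 -0.2] gap 46.3 qd 0.003
```

```bash
python3 -m creep '[[[-0.5,0,-3.5],[0.2,0.1,0],46],[[0,0,-2.5],[0,0,0],46],[[0,0,0],[0,0,0],46],[[0,0,0],[0,0,0],46]]'>/dev/null;python3 corr.py 467.7 -225.5 6;  python3 look.py 15 wrist
```

```text
30.8 at [ 467.7 -225.7    6.7] shift [-0.   0.2 -0.7] turn [-0. -0.  0.] F [ 0.4 -1.1 -0.2] gap 45.9 qd 0.001
30.8 [ 467.7 -225.7    6.7] jaw 5.9 xaxis [-0.     0.001 -1.   ] F [ 0.4 -1.1 -0.2] gap 45.9
```

View pics/wrist15.png

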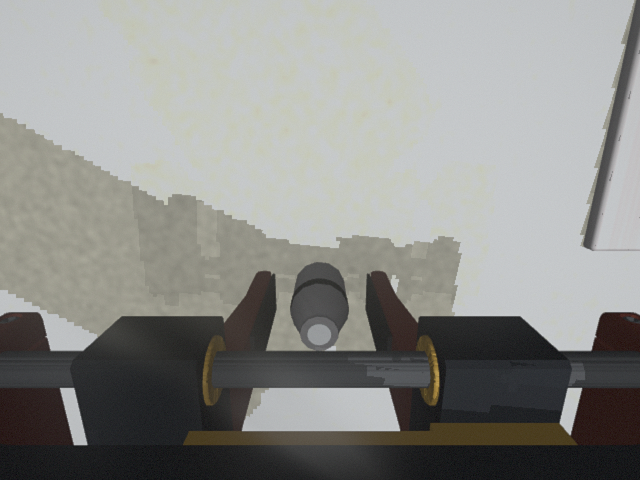

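Barrel b is centred (columns 291–349, nose at (319,334)). I'll close and lift.

```bash
python3 -m creep '[[[0,0,0],[0,0,0],40],[[0,0,0],[0,0,0],34],[[0,0,0],[0,0,0],30],[[0,0,0],[0,0,0],20],[[0,0,0],[0,0,0],20],[[0,0,0],[0,0,0],20],[[0,0,0],[0,0,0],20]]' 20;python3 corr.py 467.7 -225.5 6; python3 -m creep '[[[0,0,30],[0,0,0],20],[[0,0,45],[0,0,0],20],[[0,0,40],[0,0,0],20],[[0,0,0],[0,0,0],20],[[0,0,0],[0,0,0],20]]'; python3 corr.py 608.9 64.4 130
```

```text
time: 31.72
eef_pos: [0.4677, -0.2257, 0.0068]
tool_rot: [-0.036, 0.706, 0.037, 0.706]
wrist_force: [-0.0, -0.3, -0.4]
finger_gap: 0.0253
31.73 at [ 467.7 -225.7    6.8] shift [-0.   0.2 -0.8] turn [-0. -0.  0.] F [-0.  -0.3 -0.4] gap 25.3 qd 0.002
time: 32.35
eef_pos: [0.466, -0.2247, 0.1234]
tool_rot: [-0.036, 0.707, 0.037, 0.705]
wrist_force: [-1.2, 0.3, -1.1]
finger_gap: 0.025
32.35 at [ 466.  -224.7  123.4] shift [142.9 289.1   6.6] turn [-0.1 -0.2 -0. ] F [-1.2  0.3 -1.1] gap 25.0 qd 0.013
```

```bash
python3 -m creep '[[[0,30,0],[0,0,0],20],[[0,50,0],[0,0,0],20],[[0,50,0],[0,0,0],20],[[0,50,0],[0,0,0],20],[[0,50,0],[0,0,0],20],[[0,40,0],[0,0,0],20],[[0,15,0],[0,0,0],20],[[0,0,0],[0,0,0],20],[[0,0,0],[0,0,0],20]]'>/dev/null;python3 corr.py 608.9 64.4 125
```

```text
33.48 at [458.   65.  113.5] shift [150.9  -0.6  11.5] turn [ 0.2 -1.2  0.3] F [-0.2 -0.5 -0. ] gap 25.4 qd 0.006
```

```bash
python3 -m creep '[[[30,0,0],[0.2,-1.2,0.3],20],[[40,0,0],[0,0,0],20],[[40,0,0],[0,0,0],20],[[30,0,0],[0,0,0],20],[[8,0,0],[0,0,0],20],[[0,0,0],[0,0,0],20],[[0,0,0],[0,0,0],20]]'>/dev/null;python3 corr.py 608.9 64.4 40
```

```text
34.35 at [607.1  51.3 112. ] shift [  1.8  13.1 -72. ] turn [ 0.3 -0.2  0.9] F [-0.3 -0.2 -0.7] gap 25.2 qd 0.008
```

```bash
python3 -m creep '[[[1.8,13,0],[0.3,-0.2,0.9],20],[[0,0,-15],[0,0,0],20],[[0,0,-15],[0,0,0],20],[[0,0,-5],[0,0,0],20],[[0,0,0],[0,0,0],20],[[0,0,0],[0,0,0],20]]'>/dev/null;python3 corr.py 608.9 64.4 40
```

```text
35.1 at [606.4  65.8  73.8] shift [  2.5  -1.4 -33.8] turn [-0.1 -0.1 -0.2] F [ 0.   0.3 -1.4] gap 25.2 qd 0.004
```

```bash
python3 -m creep '[[[2.3,-1.4,-12],[0,0,-0.2],20],[[0,0,-15],[0,0,0],20],[[0,0,-10],[0,0,0],20],[[0,0,0],[0,0,0],20],[[0,0,0],[0,0,0],20]]'>/dev/null;python3 corr.py 608.9 64.4 16.8; python3 look.py 16 wrist side
```

```text
35.73 at [608.9  64.1  34.1] shift [ -0.    0.3 -17.3] turn [-0.1 -0.1  0.1] F [-0.1  0.5 -0.1] gap 25.1 qd 0.006
35.725 [608.9  64.1  34.1] jaw 5.8 xaxis [-0.002  0.001 -1.   ] F [-0.1  0.5 -0.1] gap 25.1
```

View pics/wrist16.png

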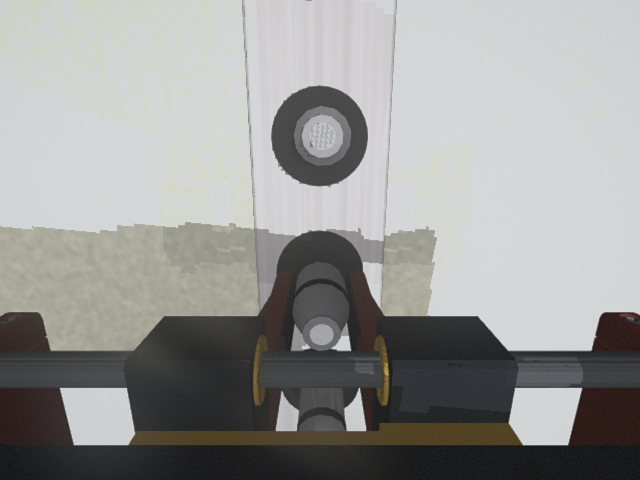

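View pics/side16.png

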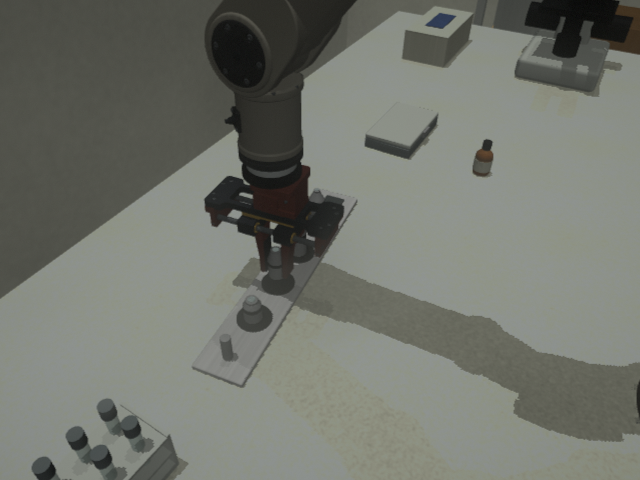

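b hangs upright over the second mat, centred, with a at (320,136) ahead and c behind, both clear. I'll lower it.

```bash
python3 -m creep '[[[0,0.3,-6],[0,0,0],20],[[0,0,-5],[0,0,0],20],[[0,0,-3],[0,0,0],20],[[0,0,0],[0,0,0],20],[[0,0,0],[0,0,0],20]]'>/dev/null;python3 corr.py 608.9 64.4 16.8
```

```text
36.45 at [609.4  64.7  20. ] shift [-0.5 -0.3 -3.2] turn [-0.1 -0.1  0.1] F [-0.4  0.5 -1.3] gap 24.9 qd 0.003
```

```bash
python3 -m creep '[[[0,0,-1.5],[0,0,0],20],[[0,0,-1.2],[0,0,0],20],[[0,0,0],[0,0,0],20],[[0,0,0],[0,0,0],20]]'>/dev/null;python3 corr.py 608.9 64.4 16.8;python3 -m creep '[[[0,0,-0.6],[0,0,0],20],[[0,0,0],[0,0,0],20],[[0,0,0],[0,0,0],20]]'>/dev/null;python3 corr.py 608.9 64.4 16.8
```

```text
36.95 at [609.6  64.6  17.3] shift [-0.7 -0.2 -0.5] turn [-0.1 -0.   0.1] F [-0.4 -0.1 -0.5] gap 24.9 qd 0.002
37.33 at [609.7  64.6  16.9] shift [-0.8 -0.2 -0.1] turn [-0.1 -0.   0.1] F [ 0.1 -0.2 -0.4] gap 25.4 qd 0.003
```

```bash
python3 -m creep '[[[0,0,-0.5],[0,0,0],20],[[0,0,0],[0,0,0],20],[[0,0,0],[0,0,0],20]]'>/dev/null;python3 corr.py 608.9 64.4 16.8
```

```text
37.7 at [609.7  64.7  16.9] shift [-0.8 -0.3 -0.1] turn [-0.1 -0.   0.1] F [-0.6 -0.5  1.4] gap 24.8 qd 0.002
```

The height stopped at 16.9 mm, so b is on the mat. I'll release, rise, back away and check.

```bash
python3 -m creep '[[[0,0,0],[0,0,0],30],[[0,0,0],[0,0,0],45],[[0,0,0],[0,0,0],60],[[0,0,0],[0,0,0],75],[[0,0,0],[0,0,0],75]]'; python3 -m creep '[[[0,0,10],[0,0,0],75],[[0,0,40],[0,0,0],75],[[0,0,45],[0,0,0],75],[[0,0,20],[0,0,0],75],[[-40,0,0],[0,0,0],75],[[-50,0,0],[0,0,0],75],[[-40,0,0],[0,0,0],75],[[0,0,0],[0,0,0],75],[[0,0,0],[0,0,0],75]]'; python3 look.py 17 wrist side scene
```

```text
time: 38.33
eef_pos: [0.6101, 0.0647, 0.0167]
tool_rot: [-0.035, 0.706, 0.037, 0.706]
wrist_force: [0.8, -0.6, 0.2]
finger_gap: 0.0664
time: 39.45
eef_pos: [0.4786, 0.0644, 0.1411]
tool_rot: [-0.034, 0.703, 0.037, 0.709]
wrist_force: [0.8, -0.3, -1.1]
finger_gap: 0.0752
39.45 [478.6  64.4 141.1] jaw 5.8 xaxis [ 0.008  0.005 -1.   ] F [ 0.8 -0.3 -1.1] gap 75.2
```

View pics/side17.png

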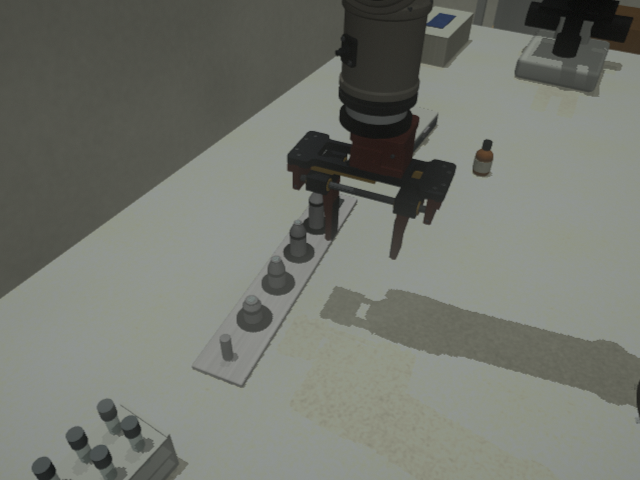

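View pics/scene17.png

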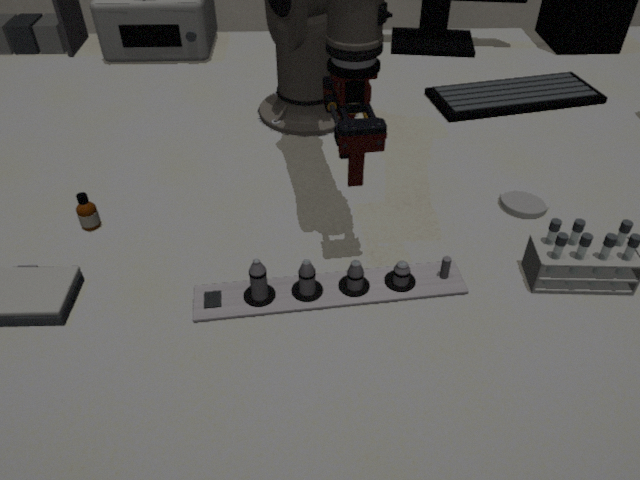

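View pics/wrist17.png

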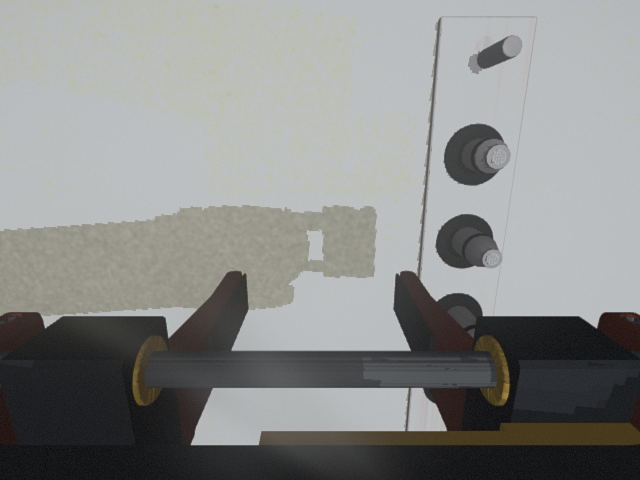

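All four stand in order of length on the mats, shortest by the pin; in the scene view the noses are at about (402,266), (355,264), (307,263) and (257,262). One numeric check of nose positions against the mats, then I'll hand in.

```bash
python3 - <<'E'
from h import *
g=cv2.imread('pics/scene17.png');cv2.imwrite('pics/zfin.png',cv2.convertScaleAbs(cv2.resize(g[250:315,235:425],(760,260),interpolation=cv2.INTER_CUBIC),alpha=1.6))
c=ctrl.calibration('scene')
for k,u,v,h,m in(('a',402,265.5,46,(601.8,138.6)),('b',355.5,264,58,(608.9,64.4)),('c',307,263,70,(617,-10.3)),('d',256.7,262.5,82,(624.7,-84.8))):
    p=onz(c,u,v,h/1e3)*1e3;print(k,p.round(1),'off mat',(p[:2]-m).round(1),'expected px',proj(c,[m[0]/1e3,m[1]/1e3,h/1e3]).round(1))
E
```

```text
a [604.5 137.3  46. ] off mat [ 2.7 -1.3] expected px [402.6 264.3]
b [611.4  63.8  58. ] off mat [ 2.5 -0.6] expected px [355.8 262.9]
c [619.4 -10.3  70. ] off mat [2.4 0. ] expected px [307.  261.9]
d [628.7 -84.1  82. ] off mat [4.  0.7] expected px [256.4 260.7]
```

View pics/zfin.png

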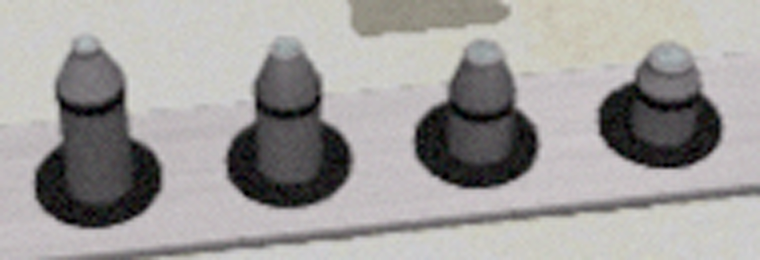

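Each foot sits wholly on its mat with black rubber visible all round, and every barrel is upright. Handing in.

```bash
python3 -c "
from bench import ctrl
print(ctrl.get_obs()['time'],ctrl.sign_off())"
```

```text
the job is handed in; nothing more can be done
39.6 None
```

I placed all four objectives upright on the rubber mats in order of length and let go of them. From the pin it runs a (36 mm), b (48 mm), c (60 mm), then d (72 mm) by the end plate. I handed the job in at 39.6 s.

- **Setting down:** I lowered each one until the height stopped falling, then opened the fingers. The gripper then rose and backed off about 130 mm, clear of everything.
- **Last checks:** The final pictures show all four upright and wholly on their mats, with black rubber visible all round each foot. The noses measured 2.4 to 4 mm off the mat centres I had worked out from the images. The allowance is 12 mm, and the calibration is only good to about 2 mm.
- **Forces:** The wrist force readings I took stayed within about 2 N.
- **Disagreements:** The cameras differed by about 2 mm on the mat positions. Arm moves overshot or fell short of the command by several mm (about 15 mm at worst), so I corrected each one from the measured position. No check failed.

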